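Unpin the gilder's drying box and set out the finial

TASK

Pull the retaining pin sideways out of the staple on the drying box and put it in the square metal tray, leaving the lid on until that is done. Then lift the lid straight off and lay it flat, handle up, in the middle of the green cutting mat. Last, take the gilded finial out of the box and stand it upright in the middle of the round metal stand, without tipping it over, and leave the other things on the bench where they are.

Things in the scene. Friction and masses are not known exactly. Their poses are not given: they have to be found in the camera images.
- chest: The drying box: open wooden box 160 (x) x 170 (y) x 70 mm high, walls and floor 8 mm thick, fixed to the bench. Origin: centre of its underside; its -x side, towards the robot, carries a steel bracket 50 mm deep and the staple. x, y, z (up) along its sides.
- staple (a point): Centre of the opening of the wire staple (inverted U, 7 mm round wire, opening 12 mm wide in x and 12 mm high above the hasp plate) standing on the bracket, 105 mm in front of the box's centre and 82 mm above the bench; its top is at 95 mm. The opening runs along the box's y. Axes as the box.
- pin: Loose steel retaining pin, 70 g, an L of square bar: level shank and upright end. At the start its shank lies flat on the lid's hasp plate (underside 76 mm above the bench), through the staple, upright end on the +y side of the box. To free it, draw it level about 50 mm along its own +y. Origin: underside of the shank, 41 mm from the upright end's centre; z up.
- pin_grip (a point): Grip point on the pin's upright end, which is 12 mm thick (x), 14 mm wide (y) and stands 44 mm high above the shank's underside; this point is on its centre line, 30 mm above that underside. Axes: y along the shank from its tip to the upright end, z up.
- pin_shank (a point): Middle of the pin's shank: square bar 9 x 9 mm reaching 33 mm to the tip on the -y side of this point and to the upright end, centred 33 mm away, on its +y side. Axes as pin_grip.
- lid: Loose lift-off lid, about 0.35 kg: wooden panel 160 (x) x 170 (y) x 6 mm; a slotted steel hasp plate, 50 mm deep, 60 mm wide, 6 mm thick, sticks out from its -x edge and drops over the staple with 3 mm play. With the pin in, it can rise only 3 mm; to clear the staple and box it must rise 35 mm. Origin as lid_panel; axes agree with the box when shut.
- lid_grip (a point): Centre of the lid's handle, a bar 14 mm thick (x), 90 mm long (y), 14 mm high, on two posts 76 mm apart, over the lid's centre; this point is 30 mm above the panel's top face and 36 mm above its underside. Axes as the lid.
- lid_panel (a point): Centre of the underside of the lid's panel. Two battens 10 mm high under the panel drop inside the box walls with 3 mm play, so when laid on a flat surface this point is 10 mm above that surface; shut, 70 mm above the bench.
- finial: Loose gilded finial, 58 mm high, about 180 g: black round foot 60 mm across and 13 mm high, gilt round neck 32 mm across from 20 to 52 mm above the foot's underside, domed top. Origin: centre of its underside. At the start it stands upright on the floor of the closed box (8 mm above the bench), less than 26 mm from the box's centre.
- finial_mid (a point): Middle of the finial: on its axis, half-way up, 29 mm above its underside; z is its axis, up. Its neck is best gripped 40 mm above the underside.
- mat: Green cutting mat, 300 (x) x 220 (y) x 3 mm, flat on the bench and fixed, right of the box (-y). Origin: centre of its underside; z up.
- tray: Open square aluminium tray, 140 x 140 mm outside, 25 mm high, walls and floor 5 mm, fixed, left of the box (+y). Origin: centre of its underside; z up.
- stand_top (a point): Centre of the top face of the round metal stand, a disc 120 mm across, 32 mm above the bench, fixed, left of the box (+y). Tray and stand may change places.
- jar: Bystander: amber glass jar 56 mm across, 70 mm high, behind the box. Origin: centre of its underside.
- cap: Bystander: black disc cap 68 mm across, 22 mm high, behind the box. Origin: centre of its underside.
- brush: Bystander: flat brush 170 mm long lying beyond the mat, about along y. Origin at its underside; x along the handle.
Things that resemble listed ones, but are neither listed nor needed, are in the scene too. There is more than one size of the pin; the one meant has the size given above.

How it is judged:
By the outcome, as a careful person would: the job done as asked, in the order asked, and still so for the second after the job is handed in, with the robot touching nothing.
It also fails if it takes over 72 s, if anything falls off the work surface, if the arm or the gripper's body presses on something with over 40 N, if the wrist force passes 120 N, or if a joint passes its speed limit or range.

ROBOT

A 6-joint arm with a two-finger parallel gripper is mounted at the origin on the work surface. World frame = base frame: x ahead of the robot, y to its left, z up, the work surface at z = 0. Lengths are in m, angles in degrees, forces in N, time in s.
With the tool pointing down it reaches from about 0.35 to 0.875 m from the base axis. Payload 4.2 kg.
Tool frame: the origin (TCP) lies midway between the tips of the shut fingers; the grasp point (between the pads) lies 19 mm behind it; z points along the fingers, y is the direction in which the jaws open and shut (so a half turn about z gives the same grasp; the last joint's range is limited). The gripper opens to 85 mm and grips with 20 to 120 N. Pads are 22 mm wide; open, the fingers measure 114 mm over their backs; the gripper's body (76 mm by 85 mm) begins 54 mm behind the grasp point. The pads swing forward as they close: fully open they stand 13 mm farther back than shut.
Start: joints at [84.832, 22.042, 0.453, 0, -68.411, -14.817], TCP at [0.214, 0.587, 0.231] pointing down, gripper open.
Joint ranges: [-179.83, 179.83], [-69.29, 118.12], [-61.27, 80.66], [-181.25, 117.63], [-171.15, -9.14], [-177.46, 177.46]. Speed limits (degrees/s): [159.86, 159.86, 180, 180, 180, 180].

INTERFACE

Orientations are given as a 3x3 rotation matrix whose columns are the frame's x, y, z axes.
In Python, from station import ctrl, viewer, job_done gives the robot as it stands.
- The arm moves only by the tool carry_out, never from a script. Its argument "plan" is a list of rows, each an object of numbers: "hand": the finger opening in mm, from 0 to 85.4; "x", "y", "z": the shift along the world's x, y, z in mm; "yaw": the turn about the world's z in rad. A call has 1 to 8 rows; each row shifts and turns the commanded pose from where the row before left it; what a row does not reach is not made up. A row lasts 1/12 s, in which the tool goes at most 41.7 mm and 7.16 degrees, less where a joint would pass 70% of its speed; a pose out of reach is approached as far as the arm can. A call with a gripper value outside its range is refused whole. The fingers move at their own pace and stop on an object; "squeeze" is the grip in N (left out, the last holds). Time passes only in rows, so rows that do not move let the fingers close. It gives the time, the measured TCP pose, the force and the opening at its end, in the units of the state.
- ctrl.state(): the state, without advancing time (a new reading comes with each control period).
- viewer.snapshot(name): name is "scene" or "side" or "wrist"; returns (picture, depth): 480x640x3 uint8, blue, green, red; 480x640 float32, m along the optical axis (not along the pixel's ray), 0 where there is no reading.
- viewer.get_calibration(name): a dict with "fovy" (degrees; the focal length in pixels is half the picture's height over the tangent of half this angle, whatever the lens; pixels are square), "cx", "cy" (the principal point, pixels), "k1" (the pictures are not rectified: a ray, as slopes to the right and down, at radius r is drawn at 1 + k1 r^2 times it, then the intrinsics apply), "extrinsics" (4x4, takes a point from world to camera coordinates). Camera axes: x right, y down, z forward; pixel columns grow to the right and rows downward; lengths in m; the calibration is good to about 2 mm. A picture is of the moment at which its call begins: read the wrist's pose just before it. get_calibration takes no time and is no camera call; for the wrist camera it gives the pose at the moment of the call.
- job_done(): hands the job in, once; it reports no verdict.
The state is a dict: "clock": time; "joints": joint angles; "joint_vel": joint speeds; "joint_efforts": joint torques, N m; "eef_pos": TCP position; "tool_rot": TCP orientation; "ft_force": force on the tool from outside, world axes, zero at the start; "moment": the same for the moment, N m; "gripper_width": finger opening in m.
Only numpy, scipy, OpenCV 4.12 (cv2) and the standard library are available. Lean on these libraries where they do the work, as an engineer would, in place of code of your own. Each camera call takes 0.05 s, during which the arm holds its last target.

## Working session

There is one attempt and no reset: what is moved stays moved. The work goes in short steps, Python scripts to look and compute and a tool call to move; the robot and the scene stay as the last step left them, time stands still between calls to the robot, and variables do not carry over. Pictures are saved under pics/ and viewed, and the job is handed in when it is done.

Besides the shell and the picture viewer there is one more tool, called after "Request:" as a command line: name --argument value ..., lists and objects as JSON in quotes. carry_out: Moves the arm, as the interface text tells. Its arguments: {"type":"object","properties":{"plan":{"type":"array"},"squeeze":{"type":"number"}},"required":["plan"]}

```bash
ls; mkdir -p pics; cat > h.py <<'E'
import numpy as np, cv2
from station import ctrl, viewer
def snap(name,fn=None):
    c=viewer.get_calibration(name); im,d=viewer.snapshot(name)
    if fn:
        cv2.imwrite('pics/'+fn+'.png',im)
        np.savez('pics/'+fn+'.npz',im=im,d=d,E=c['extrinsics'],p=[c['fovy'],c['cx'],c['cy'],c['k1']])
    return im,d,c
def load(fn):
    z=np.load('pics/'+fn+'.npz'); p=z['p']
    return z['im'],z['d'],dict(fovy=p[0],cx=p[1],cy=p[2],k1=p[3],extrinsics=z['E'])
def K(c):
    f=240/np.tan(np.radians(c['fovy'])/2); return np.array([[f,0,c['cx']],[0,f,c['cy']],[0,0,1]]),np.array([c['k1'],0,0,0,0.])
def rays(c,uv):
    k,D=K(c); return cv2.undistortPoints(np.array(uv,float).reshape(-1,1,2),k,D).reshape(-1,2)
def cloud(d,c):
    v,u=np.mgrid[0:480,0:640]; r=rays(c,np.stack([u,v],-1).reshape(-1,2)).reshape(480,640,2)
    P=np.dstack([r*d[...,None],d]); E=np.array(c['extrinsics']); W=(P-E[:3,3])@E[:3,:3]; W[d==0]=np.nan
    return W
def onplane(c,uv,z):
    r=rays(c,uv); E=np.array(c['extrinsics']); R=E[:3,:3]; o=-R.T@E[:3,3]
    dd=np.c_[r,np.ones(len(r))]@R; return o+dd*((z-o[2])/dd[:,2])[:,None]
def proj(c,X):
    E=np.array(c['extrinsics']);k,D=K(c)
    return cv2.projectPoints(np.array(X,float).reshape(-1,1,3),cv2.Rodrigues(E[:3,:3])[0],E[:3,3],k,D)[0].reshape(-1,2)
E
python3 - <<'E'
from h import *
for n in ('scene','side','wrist'):
    im,d,c=snap(n,n+'0'); print(n,c['fovy'],c['k1'],(d>0).mean())
s=ctrl.state();print(s['clock'],s['eef_pos'],s['tool_rot'],s['ft_force'],s['gripper_width'])
E
```

```text
pics
scene 53.40786670230356 -0.010080008909808242 0.995859375
side 56.10022868911376 -0.0957215569760396 0.9960286458333333
wrist 69.81630977261239 -0.02868684645288241 0.99345703125
0.15 [0.21344909 0.58696117 0.230459  ] [[ 9.39729360e-01 -3.41918883e-01 -4.54566775e-04]
 [-3.41919159e-01 -9.39727935e-01 -1.64243346e-03]
 [ 1.34409918e-04  1.69886803e-03 -9.99998548e-01]] [-0.30897012 -0.30455959 -0.36511834] 0.08566659698817822
```

View pics/scene0.png

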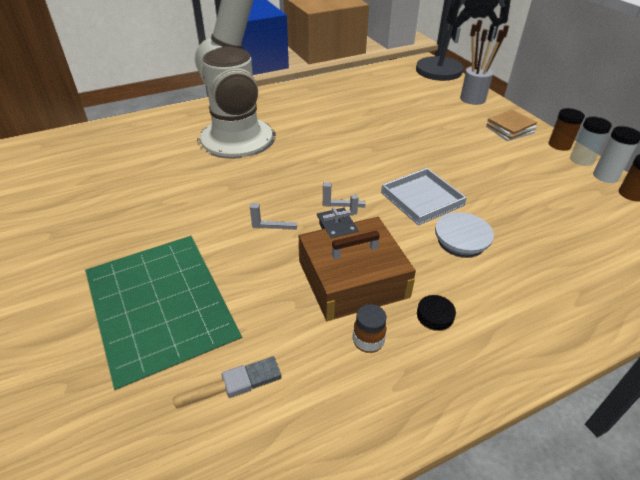

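View pics/side0.png

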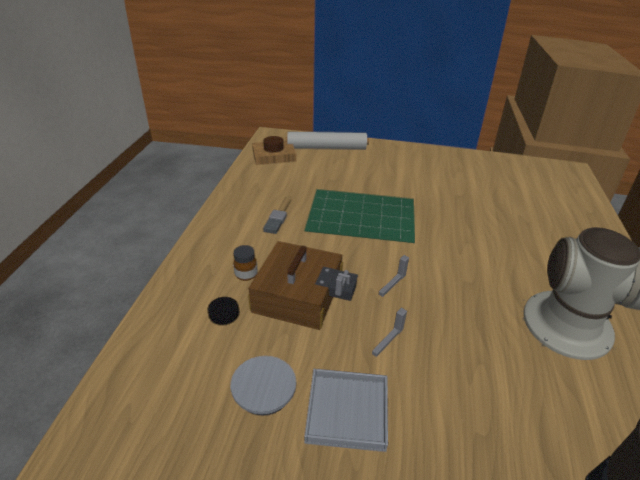

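View pics/wrist0.png

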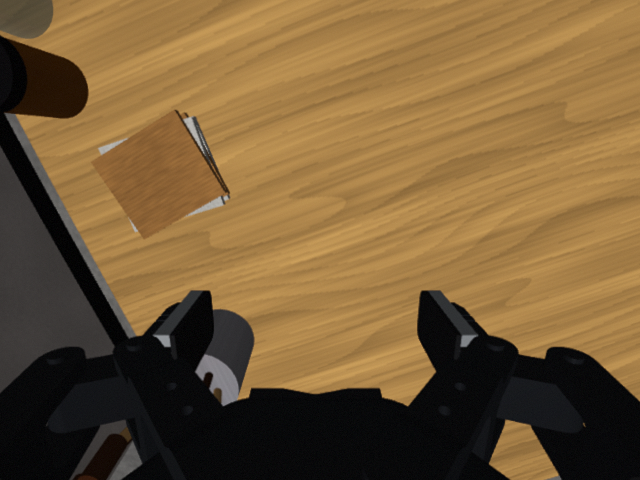

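Candidate pins in the scene view: one loose on the bench at (255,215), one loose on the bench at (326,195), and one in the staple with its upright at about (354,204). The pin I want is the one in the staple. I'll check it in a crop and measure.

```bash
python3 - <<'E'
from h import *
a,da,ca=load('scene0'); b,db,cb=load('side0')
c1=cv2.resize(a[170:310,240:440],None,fx=4,fy=4,interpolation=cv2.INTER_CUBIC)
c2=cv2.resize(b[230:330,240:420],None,fx=4,fy=4,interpolation=cv2.INTER_CUBIC)
cv2.imwrite('pics/c1.png',c1);cv2.imwrite('pics/c2.png',c2)
# rectified topdown ortho height map from both clouds
for n,d,c in (('scene',da,ca),('side',db,cb)):
    W=cloud(d,c); 
    m=(W[...,0]>0.2)&(W[...,0]<1)&(abs(W[...,1])<.6)
    z=W[...,2]
    print(n,'table z',np.nanmedian(z[m&(z<.01)]))
    # mat by colour; etc.
    im=(a if n=='scene' else b).astype(int)
    g=(im[...,1]>im[...,2]+25)&(im[...,1]>im[...,0]+15)&m
    cn=max(cv2.findContours(g.astype(np.uint8),0,1)[0],key=cv2.contourArea)
    q=onplane(c,cn.reshape(-1,2),.003)
    r=cv2.minAreaRect((q[:,:2]*1000).astype(np.float32));print('mat',r)
    # lid top
    for lo,hi,nm in ((.066,.085,'lid'),(.098,.12,'handle/pin'),(.024,.040,'stand')):
        mm=(m&(z>lo)&(z<hi)).astype(np.uint8)
        k,l,st,ce=cv2.connectedComponentsWithStats(mm)
        for i in range(1,k):
            if st[i,4]>40:
                p=W[l==i]; print(nm,st[i],p.mean(0).round(4),cv2.minAreaRect((p[:,:2]*1000).astype(np.float32)))
E
```

```text
scene table z 0.000697831925268059
mat ((505.5320739746094, -326.7156982421875), (299.6734313964844, 218.48696899414062), 2.2646071910858154)
lid [ 299  210  117   88 5784] [0.6177 0.0259 0.0764] ((588.8978271484375, 34.211212158203125), (172.06527709960938, 213.3088836669922), 83.47569274902344)
lid [357 304  30  26 589] [ 0.7538 -0.0149  0.0702] ((752.6875610351562, -13.941030502319336), (49.701866149902344, 47.3043212890625), 85.94183349609375)
handle/pin [350 197   9  11  76] [0.5171 0.0808 0.1098] ((514.7380981445312, 82.98951721191406), (15.052597045898438, 13.983205795288086), 81.77464294433594)
handle/pin [332 231  48  20 459] [0.6165 0.0286 0.1101] ((614.3029174804688, 30.849685668945312), (89.69405364990234, 16.559494018554688), 84.48690032958984)
stand [382 168  85  50 338] [0.4611 0.3028 0.0257] ((459.10919189453125, 303.8092041015625), (142.79049682617188, 142.69143676757812), 5.149171352386475)
stand [323 193   8   7  46] [0.3862 0.0874 0.0319] ((385.71356201171875, 87.85955047607422), (16.211715698242188, 7.592283725738525), 61.12385177612305)
stand [ 435  212   59   4
[... 1882 characters left out ...]
8330078125, -77.226318359375), (22.571489334106445, 13.564227104187012), 17.93844223022461)
stand [249 300  74  23 373] [0.6186 0.1163 0.0321] ((622.15869140625, 115.64103698730469), (13.849465370178223, 164.7819366455078), 86.75003051757812)
stand [395 319  11   9  51] [0.3794 0.099  0.0314] ((377.177734375, 98.46045684814453), (22.04769515991211, 13.483298301696777), 14.563912391662598)
stand [ 230  355   67   59 3030] [0.6148 0.3001 0.0326] ((616.0091552734375, 295.82183837890625), (119.02347564697266, 120.13378143310547), 45.98973083496094)
stand [305 368  83  78 677] [0.4556 0.3114 0.0258] ((458.11376953125, 305.51934814453125), (140.96983337402344, 140.859619140625), 5.160822868347168)
```

View pics/c1.png

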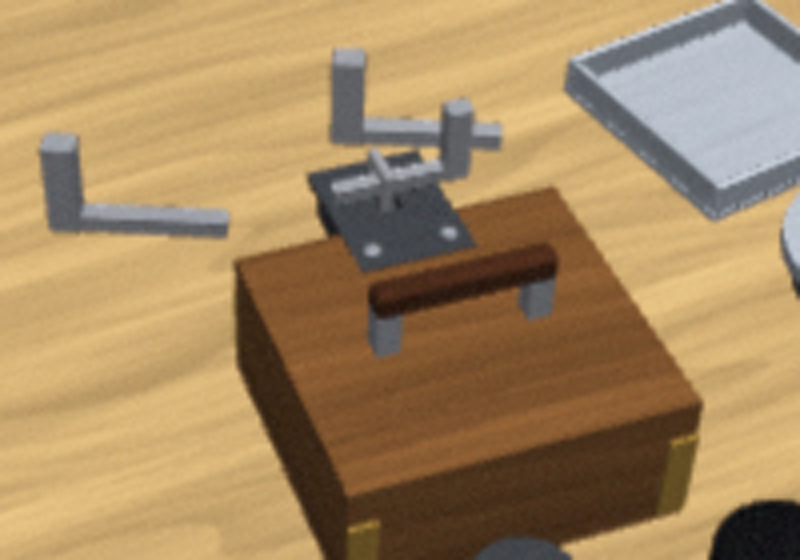

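View pics/c2.png

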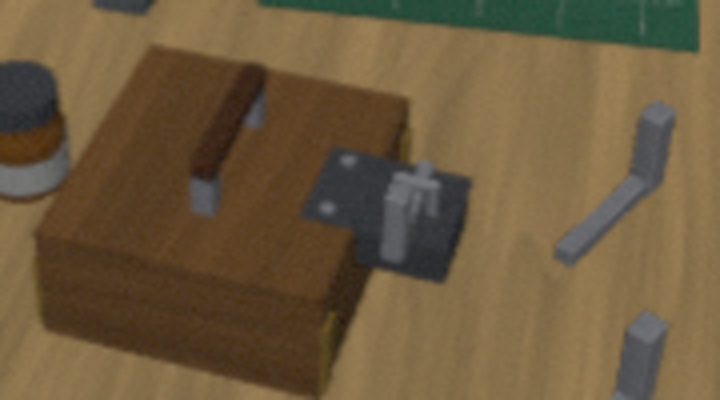

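The crop confirms it. The pin through the staple has its upright at scene (354,204), and the other two lie loose on the bench. Next is a look from above with the wrist camera.

```bash
python3 - <<'E'
from h import *
s=ctrl.state(); c=viewer.get_calibration('wrist'); E=np.array(c['extrinsics']); R=E[:3,:3]; o=-R.T@E[:3,3]
T=np.array(s['tool_rot']); print('cam in tool',T.T@(o-s['eef_pos'])); print('cam axes in tool (cols)',(T.T@R.T).round(3))
E
```

```text
cam in tool [ 0.06619822 -0.00057304 -0.14319294]
cam axes in tool (cols) [[ 0.    -0.964 -0.264]
 [ 1.     0.    -0.   ]
 [ 0.    -0.264  0.964]]
```

Request:
carry_out --plan '[{"x": 18, "y": -32, "yaw": -0.083, "hand": 50}, {"x": 18, "y": -32, "yaw": -0.083}, {"x": 18, "y": -32, "yaw": -0.083}, {"x": 18, "y": -32, "yaw": -0.083}, {"x": 18, "y": -32, "yaw": -0.083}, {"x": 18, "y": -32, "yaw": -0.083}, {"x": 19, "y": -32, "yaw": -0.083}, {"x": 19, "y": -32, "yaw": -0.083}]'

```text
invalid input
```

Request:
carry_out --plan '[{"x": 19, "y": -31, "yaw": -0.083, "z": 2}, {"x": 19, "y": -31, "yaw": -0.083, "z": 2}, {"x": 19, "y": -31, "yaw": -0.083}, {"x": 19, "y": -31, "yaw": -0.083}, {"x": 19, "y": -31, "yaw": -0.083}, {"x": 19, "y": -31, "yaw": -0.083}, {"x": 19, "y": -31, "yaw": -0.083}, {"x": 19, "y": -30, "yaw": -0.08}]'

```text
invalid input
```

```bash
python3 - <<'E'
from h import *
s=ctrl.state(); print(s['clock'],s['eef_pos'],np.degrees(np.arctan2(s['tool_rot'][1][1],s['tool_rot'][0][1])),s['joint_vel'],s['gripper_width'],s['joints'])
snap('wrist','w1'); s=ctrl.state(); print(s['eef_pos'])
E
```

```text
0.15 [0.21344909 0.58696117 0.230459  ] -109.99385607374367 [-0.01574099 -0.11517616  0.27853699  0.05345473 -0.07531161  0.04360488] 0.08566659698817822 [ 8.48319234e+01  2.20826154e+01  3.98102361e-01 -1.87795337e-02
 -6.84115561e+01 -1.48188487e+01]
[0.21346568 0.5870414  0.23065165]
```

View pics/w1.png

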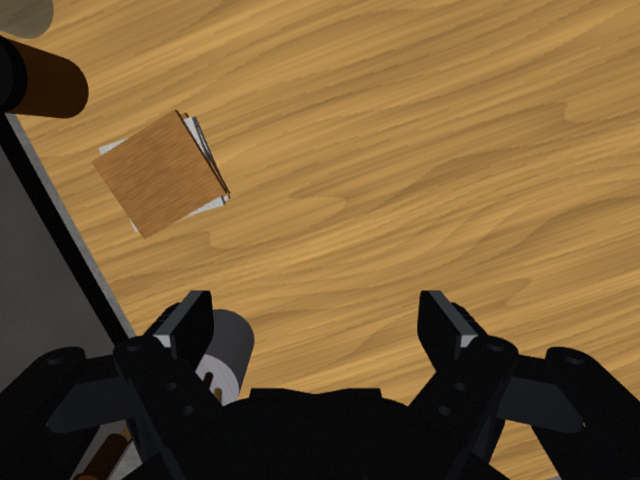

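The move was refused and nothing moved. Each row probably needs all five keys.

Request:
carry_out --plan '[{"x": 18, "y": -32, "z": 0, "yaw": -0.083, "hand": 50}, {"x": 18, "y": -32, "z": 0, "yaw": -0.083, "hand": 50}, {"x": 18, "y": -32, "z": 0, "yaw": -0.083, "hand": 50}, {"x": 18, "y": -32, "z": 0, "yaw": -0.083, "hand": 50}, {"x": 18, "y": -32, "z": 0, "yaw": -0.083, "hand": 50}, {"x": 18, "y": -32, "z": 0, "yaw": -0.083, "hand": 50}, {"x": 19, "y": -32, "z": 0, "yaw": -0.083, "hand": 50}, {"x": 19, "y": -32, "z": 0, "yaw": -0.083, "hand": 50}]'

```text
clock: 0.87
eef_pos: [0.36, 0.3296, 0.2314]
tool_rot: [[0.527, -0.85, 0.0], [-0.85, -0.527, 0.0], [-0.0, -0.0, -1.0]]
ft_force: [0.6, 0.7, 0.4]
gripper_width: 0.05
```

Request:
carry_out --plan '[{"x": 19, "y": -31, "z": 2, "yaw": -0.083, "hand": 50}, {"x": 19, "y": -31, "z": 2, "yaw": -0.083, "hand": 50}, {"x": 19, "y": -31, "z": 0, "yaw": -0.083, "hand": 50}, {"x": 19, "y": -31, "z": 0, "yaw": -0.083, "hand": 50}, {"x": 19, "y": -31, "z": 0, "yaw": -0.083, "hand": 50}, {"x": 19, "y": -31, "z": 0, "yaw": -0.083, "hand": 50}, {"x": 19, "y": -31, "z": 0, "yaw": -0.083, "hand": 50}, {"x": 19, "y": -30, "z": 0, "yaw": -0.08, "hand": 50}]'

```text
clock: 1.53
eef_pos: [0.5121, 0.0825, 0.2354]
tool_rot: [[-0.107, -0.994, 0.0], [-0.994, 0.107, 0.0], [-0.0, -0.0, -1.0]]
ft_force: [0.5, 0.4, 0.7]
gripper_width: 0.0497
```

```bash
python3 - <<'E'
from h import *
s=ctrl.state(); print(s['clock'],s['eef_pos'],np.degrees(np.arctan2(s['tool_rot'][1][1],s['tool_rot'][0][1])),s['gripper_width'],np.round(s['joints'],1),max(abs(np.array(s['joint_vel']))))
snap('wrist','w2'); s=ctrl.state(); print(s['eef_pos'])
E
```

```text
1.5333 [0.51206346 0.08253881 0.23536464] 173.8565737151894 0.049671066152111726 [ 27.1  11.5 -13.9  -0.  -64.6 -33.2] 49.74145039573185
[0.51450347 0.0788179  0.23513822]
```

View pics/w2.png

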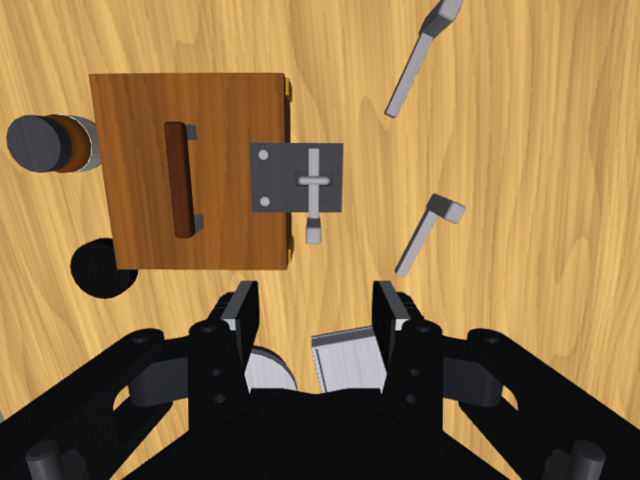

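The wrist view shows the pin through the staple at (314,180), with its upright end at (313,232) and the hasp plate around (297,178). Now I'll measure the pin, box and handle.

```bash
cat > m.py <<'E'
from h import *
import sys
fn=sys.argv[1]
a,d,c=load(fn); W=cloud(d,c); z=W[...,2]; m=np.zeros((480,640),bool); m[:278]=1
def comp(lo,hi,mn):
    k,l,st,ce=cv2.connectedComponentsWithStats((m&(z>lo)&(z<hi)).astype(np.uint8))
    for i in range(1,k):
        if st[i,4]>mn:
            p=W[l==i]; r=cv2.minAreaRect((p[:,:2]*1000).astype(np.float32)); print((lo,hi),st[i],np.median(p,0).round(4),'ctr',np.round(r[0],1),np.round(r[1],1),round(r[2],1))
comp(.07,.0795,400); comp(.0805,.088,30);comp(.09,.098,30);comp(.1,.13,40)
E
python3 - <<'E'
from h import *
snap('wrist','w3');s=ctrl.state(); print(s['clock'],s['eef_pos'],max(abs(np.array(s['joint_vel']))),s['ft_force'])
E
python3 m.py w3
```

```text
1.6333 [0.51314069 0.08080275 0.23482346] 3.9222864451731083 [-0.95681241  0.14152422 -0.15907613]
(0.07, 0.0795) [   92    78   255   197 35700] [0.5987 0.0276 0.0765] ctr [588.8  36.5] [170.8 211.3] 83.6
(0.07, 0.0795) [  11  122   54   57 1427] [ 0.7517 -0.0118  0.0706] ctr [751.7 -11.4] [47.8 47.4] 50.4
(0.0805, 0.088) [194 130   5  16  46] [ 0.6035 -0.0041  0.0838] ctr [603.6  -3.7] [12.   1.2] 85.0
(0.0805, 0.088) [312 153  11  28 306] [0.5071 0.0312 0.0856] ctr [507.   31.4] [22.4  8.5] 83.4
(0.0805, 0.088) [311 190  13  34 368] [0.5109 0.0648 0.0856] ctr [510.8  65. ] [28.9 10.6] 83.2
(0.0805, 0.088) [198 220   9  15  47] [0.6118 0.0703 0.084 ] ctr [612.1  71.5] [ 4.3 13. ] 15.5
(0.09, 0.098) [190 130   5  16  56] [ 0.6036 -0.0035  0.0941] ctr [603.5  -3.6] [11.7  1.1] 84.4
(0.09, 0.098) [302 181  31   9 262] [0.5088 0.0454 0.0949] ctr [508.8  45.7] [ 6.9 24.8] 83.2
(0.09, 0.098) [198 223   5  16  52] [0.6118 0.0714 0.0937] ctr [611.7  72. ] [ 2.7 12. ] 3.6
(0.1, 0.13) [ 168  127   31  117 2463] [0.611  0.0312 0.113 ] ctr [613.1  33.3] [90.  14.2] 84.0
(0.1, 0.13) [310 226  15  23 324] [0.5131 0.0829 0.1202] ctr [513.2  85.1] [13.5 11.6] 83.4
```

Request:
carry_out --plan '[{"x": 0, "y": 4, "z": -20, "yaw": -0.009, "hand": 50}, {"x": 0, "y": 0, "z": -25, "yaw": 0, "hand": 45}, {"x": 0, "y": 0, "z": -25, "yaw": 0, "hand": 40}, {"x": 0, "y": 0, "z": -25, "yaw": 0, "hand": 40}, {"x": 0, "y": 0, "z": -20, "yaw": 0, "hand": 40}, {"x": 0, "y": 0, "z": -15, "yaw": 0, "hand": 40}, {"x": 0, "y": 0, "z": 0, "yaw": 0, "hand": 40}, {"x": 0, "y": 0, "z": 0, "yaw": 0, "hand": 40}]'

```text
clock: 2.3
eef_pos: [0.5112, 0.0885, 0.1049]
tool_rot: [[-0.111, -0.994, -0.002], [-0.994, 0.111, -0.001], [0.001, 0.001, -1.0]]
ft_force: [-0.0, 1.3, -0.2]
gripper_width: 0.04
```

```bash
python3 - <<'E'
from h import *
im,d,c=snap('wrist','w4');s=ctrl.state(); print(s['clock'],s['eef_pos'],s['ft_force'])
print(proj(c,[[.5132,.0851,.1202]]),np.array(np.degrees(np.arctan2(s['tool_rot'][1][1],s['tool_rot'][0][1]))))
E
sed -i 's/m\[:278\]=1/m[:int(sys.argv[2])]=1/' m.py
python3 m.py w4 480
```

```text
2.35 [0.51200228 0.0887736  0.10594106] [ 1.18141132 -0.10396916  0.2240615 ]
[[308.78101886 303.68615511]] 173.63927666680405
(0.07, 0.0795) [    0     0   361   341 81234] [0.5821 0.0268 0.0765] ctr [585.8  36.6] [171.4 204.7] 83.7
(0.0805, 0.088) [ 81  96  18  29 281] [ 0.6034 -0.0033  0.0843] ctr [604.3  -2.4] [13.9  6.6] 54.2
(0.0805, 0.088) [299 138  20  51 994] [0.5075 0.0309 0.0855] ctr [507.6  31.3] [22.8  8.9] 83.7
(0.0805, 0.088) [ 298  204   24   62 1127] [0.5111 0.0645 0.0856] ctr [510.4  65.1] [30.1 11.6] 80.8
(0.0805, 0.088) [ 92 254  29  27 308] [0.612  0.0685 0.0843] ctr [614.5  68.3] [ 9.6 17.3] 40.1
(0.09, 0.098) [ 67  93  19  32 372] [ 0.6035 -0.0035  0.0941] ctr [603.5  -3.4] [12.6  4.1] 73.2
(0.09, 0.098) [280 188  58  16 816] [0.509  0.0449 0.095 ] ctr [509.1  45.2] [ 6.7 26. ] 83.5
(0.09, 0.098) [ 93 260  18  30 303] [0.612  0.0707 0.0941] ctr [612.3  70.8] [ 5.8 13.5] 16.2
(0.09, 0.098) [297 263  25  10 139] [0.5126 0.0785 0.0939] ctr [512.8  79. ] [ 2.3 11.7] 82.3
(0.1, 0.13) [   12    85    87   219 10618] [0.6097 0.0284 0.1126] ctr [612.8  33.1] [89.8 16.6] 82.5
(0.1, 0.13) [ 293  270   30   48 1300] [0.5132 0.0809 0.1199] ctr [513.6  84.5] [14.4 12. ] 82.9
(0.1, 0.13) [227 279  45  69 946] [0.5318 0.0787 0.1212] ctr [532.   84.9] [13.9 23. ] 30.1
(0.1, 0.13) [359 279  45  68 900] [0.4886 0.0854 0.1213] ctr [489.4  89.5] [22.8 13.6] 45.7
```

View pics/w4.png

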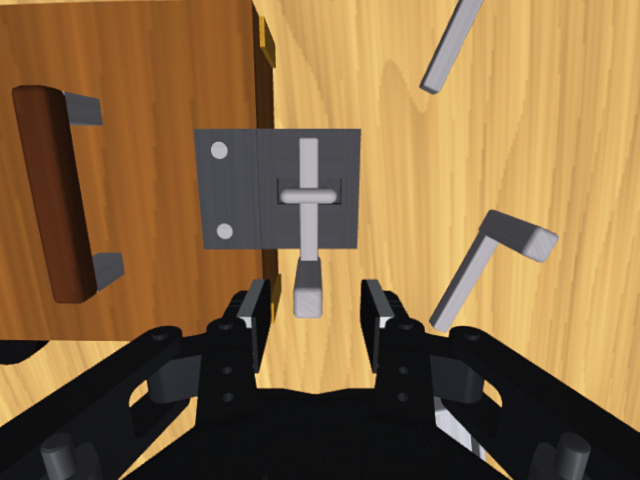

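Request:
carry_out --plan '[{"x": 1, "y": -2, "z": -9, "yaw": 0, "hand": 40}, {"x": 1, "y": -1, "z": -8, "yaw": 0, "hand": 40}, {"x": 0, "y": 0, "z": 0, "yaw": 0, "hand": 40}, {"x": 0, "y": 0, "z": 0, "yaw": 0, "hand": 20}, {"x": 0, "y": 0, "z": 0, "yaw": 0, "hand": 5}, {"x": 0, "y": 0, "z": 0, "yaw": 0, "hand": 5}, {"x": 0, "y": 0, "z": 0, "yaw": 0, "hand": 5}, {"x": 0, "y": 0, "z": 0, "yaw": 0, "hand": 5}]' --squeeze 40

```text
clock: 3.02
eef_pos: [0.5139, 0.0854, 0.0887]
tool_rot: [[-0.112, -0.994, 0.001], [-0.994, 0.112, 0.0], [-0.0, -0.001, -1.0]]
ft_force: [0.1, 0.0, 0.3]
gripper_width: 0.0112
```

Request:
carry_out --plan '[{"x": 0, "y": 0, "z": 1, "yaw": 0, "hand": 5}, {"x": 1, "y": 8, "z": 0, "yaw": 0, "hand": 5}, {"x": 1, "y": 9, "z": 0, "yaw": 0, "hand": 5}, {"x": 1, "y": 9, "z": 0, "yaw": 0, "hand": 5}, {"x": 1, "y": 9, "z": 0, "yaw": 0, "hand": 5}, {"x": 1, "y": 9, "z": 0, "yaw": 0, "hand": 5}, {"x": 1, "y": 9, "z": 0, "yaw": 0, "hand": 5}, {"x": 1, "y": 9, "z": 0, "yaw": 0, "hand": 5}]'

```text
clock: 3.68
eef_pos: [0.5206, 0.1486, 0.0892]
tool_rot: [[-0.111, -0.994, -0.0], [-0.994, 0.111, -0.0], [0.0, 0.0, -1.0]]
ft_force: [1.1, -0.1, 0.3]
gripper_width: 0.0114
```

```bash
python3 - <<'E'
from h import *
im,d,c=snap('wrist','w5');s=ctrl.state(); print(s['clock'],s['eef_pos'],s['ft_force'],s['gripper_width'])
E
```

```text
3.7333 [0.52131693 0.14983806 0.08936821] [ 0.35727963  2.03091828 -0.3227228 ] 0.011156644795347363
```

View pics/w5.png

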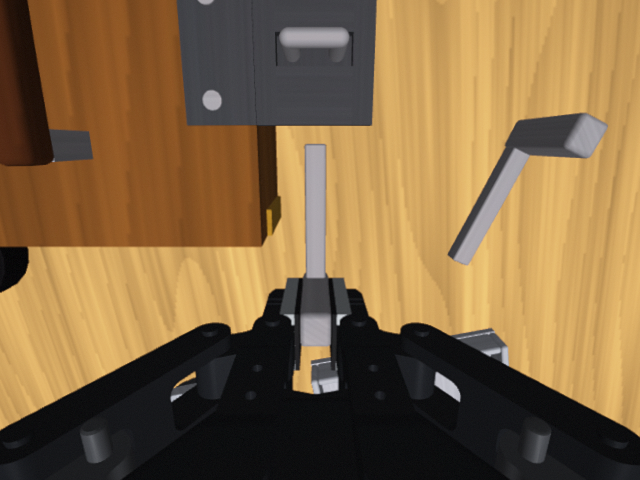

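The pin is clear of the staple: its tip is at (315,145), outside the hasp plate, and the lid hasn't moved. Carrying the pin to the tray.

Request:
carry_out --plan '[{"x": -6, "y": 20, "z": 10, "yaw": 0, "hand": 5}, {"x": -10, "y": 33, "z": 5, "yaw": 0, "hand": 5}, {"x": -11, "y": 34, "z": 0, "yaw": 0, "hand": 5}, {"x": -11, "y": 34, "z": 0, "yaw": 0, "hand": 5}, {"x": -10, "y": 33, "z": -10, "yaw": 0, "hand": 5}, {"x": -10, "y": 33, "z": -20, "yaw": 0, "hand": 5}, {"x": 0, "y": 0, "z": -20, "yaw": 0, "hand": 5}, {"x": 0, "y": 0, "z": 0, "yaw": 0, "hand": 5}]'

```text
clock: 4.4
eef_pos: [0.4597, 0.3342, 0.0505]
tool_rot: [[-0.11, -0.994, -0.006], [-0.994, 0.11, -0.005], [0.006, 0.005, -1.0]]
ft_force: [-1.2, -0.3, -1.3]
gripper_width: 0.0111
```

Request:
carry_out --plan '[{"x": 0, "y": 0, "z": -20, "yaw": 0, "hand": 5}, {"x": 0, "y": 0, "z": -10, "yaw": 0, "hand": 5}, {"x": 0, "y": 0, "z": -3, "yaw": 0, "hand": 5}, {"x": 0, "y": 0, "z": 0, "yaw": 0, "hand": 5}, {"x": 0, "y": 0, "z": 0, "yaw": 0, "hand": 5}]'

```text
clock: 4.82
eef_pos: [0.4632, 0.3341, 0.0221]
tool_rot: [[-0.112, -0.994, 0.001], [-0.994, 0.112, 0.001], [-0.001, -0.001, -1.0]]
ft_force: [0.9, 0.6, -1.0]
gripper_width: 0.0115
```

```bash
python3 - <<'E'
from h import *
im,d,c=snap('wrist','w6');s=ctrl.state(); print(s['clock'],s['eef_pos'],s['ft_force'],s['gripper_width'])
W=cloud(d,c)
for v in (200,230,260): print(W[v,300:330:4,2].round(4))
E
```

```text
4.8667 [0.4633121  0.33440596 0.02233782] [-0.30500443 -0.25402002 -0.31161547] 0.011302849458759263
[0.006  0.0057 0.0191 0.0187 0.0181 0.0189 0.0183 0.0058]
[0.0064 0.0061 0.0185 0.0192 0.0193 0.0188 0.0185 0.0064]
[0.0049 0.005  0.02   0.0192 0.0203 0.0191 0.019  0.0048]
```

View pics/w6.png

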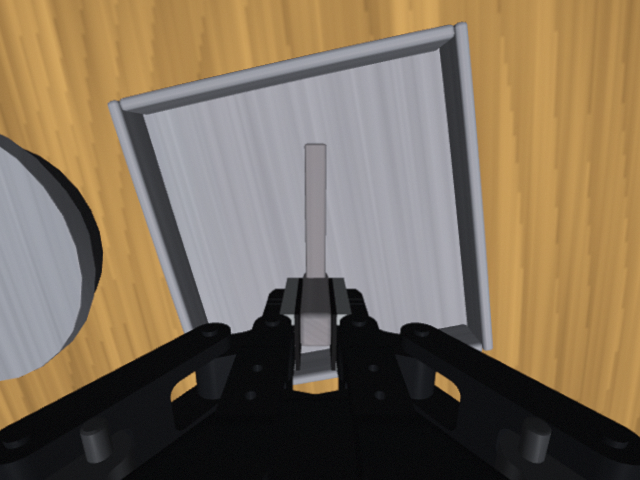

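The pin is level over the tray floor, about 4 mm up. Lowering, releasing and lifting away.

Request:
carry_out --plan '[{"x": 0, "y": 0, "z": -2, "yaw": 0, "hand": 5}, {"x": 0, "y": 0, "z": -2, "yaw": 0, "hand": 5}, {"x": 0, "y": 0, "z": 0, "yaw": 0, "hand": 5}, {"x": 0, "y": 0, "z": 0, "yaw": 0, "hand": 5}, {"x": 0, "y": 0, "z": 0, "yaw": 0, "hand": 20}, {"x": 0, "y": 0, "z": 0, "yaw": 0, "hand": 35}, {"x": 0, "y": 0, "z": 0, "yaw": 0, "hand": 40}, {"x": 0, "y": 0, "z": 10, "yaw": 0, "hand": 40}]'

```text
clock: 5.53
eef_pos: [0.4615, 0.3332, 0.0259]
tool_rot: [[-0.112, -0.994, -0.003], [-0.994, 0.112, -0.003], [0.003, 0.003, -1.0]]
ft_force: [0.8, -0.1, 0.4]
gripper_width: 0.0397
```

Request:
carry_out --plan '[{"x": 0, "y": 0, "z": 20, "yaw": 0, "hand": 40}, {"x": 0, "y": 0, "z": 40, "yaw": 0, "hand": 40}, {"x": 0, "y": 0, "z": 40, "yaw": 0, "hand": 40}, {"x": 0, "y": 0, "z": 20, "yaw": 0, "hand": 40}, {"x": 0, "y": 0, "z": 0, "yaw": 0, "hand": 40}]'

```text
clock: 5.95
eef_pos: [0.4651, 0.3368, 0.1543]
tool_rot: [[-0.11, -0.994, 0.009], [-0.994, 0.111, 0.009], [-0.01, -0.008, -1.0]]
ft_force: [-0.1, 0.6, 0.8]
gripper_width: 0.0399
```

```bash
python3 - <<'E'
from h import *
im,d,c=snap('wrist','w7');s=ctrl.state(); print(s['clock'],s['eef_pos'],s['ft_force'],s['gripper_width'])
E
```

```text
6.0 [0.46368509 0.33565191 0.15122049] [-0.00869207  0.00977404 -0.18241932] 0.039742403174333835
```

View pics/w7.png

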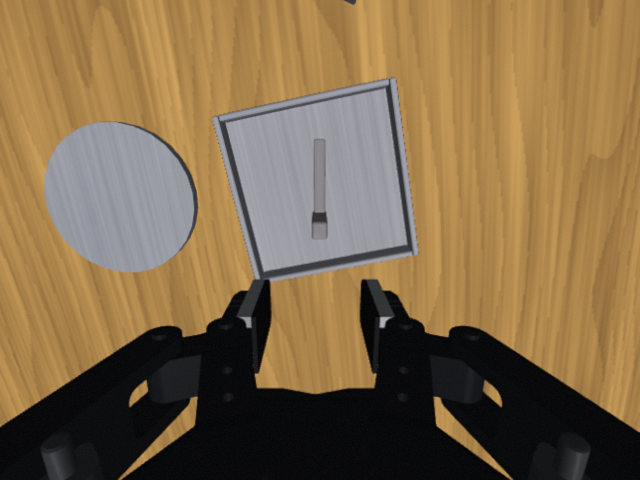

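The pin lies in the middle of the tray at (320,190). I'll measure the stand from this view, then go to the handle.

```bash
python3 - <<'E'
from h import *
im,d,c=load('w7');W=cloud(d,c);z=W[...,2]
m=(z>.028)&(z<.036); m[280:]=0
k,l,st,ce=cv2.connectedComponentsWithStats(m.astype(np.uint8))
for i in range(1,k):
    if st[i,4]>2000:
        p=W[l==i]; print(np.median(p,0),cv2.minEnclosingCircle((p[:,:2]*1000).astype(np.float32)),cv2.fitEllipse(cv2.convexHull((p[:,:2]*1000).astype(np.float32))))
E
```

```text
[0.61515096 0.29413206 0.03237797] ((616.8977661132812, 297.5483093261719), 60.41487503051758) ((617.0133056640625, 297.4881591796875), (119.33848571777344, 120.18911743164062), 113.04167175292969)
```

Request:
carry_out --plan '[{"x": 17, "y": -34, "z": 15, "yaw": 0, "hand": 40}, {"x": 18, "y": -36, "z": 10, "yaw": 0, "hand": 40}, {"x": 18, "y": -36, "z": 5, "yaw": 0, "hand": 40}, {"x": 18, "y": -36, "z": 0, "yaw": 0, "hand": 40}, {"x": 18, "y": -36, "z": 0, "yaw": 0, "hand": 40}, {"x": 18, "y": -36, "z": 0, "yaw": 0, "hand": 40}, {"x": 18, "y": -36, "z": 0, "yaw": 0, "hand": 40}, {"x": 18, "y": -36, "z": 0, "yaw": 0, "hand": 40}]'

```text
clock: 6.67
eef_pos: [0.6052, 0.0463, 0.1762]
tool_rot: [[-0.112, -0.994, -0.003], [-0.994, 0.112, -0.0], [0.001, 0.003, -1.0]]
ft_force: [-0.1, 0.9, -0.7]
gripper_width: 0.0398
```

Request:
carry_out --plan '[{"x": 6, "y": -16, "z": -10, "yaw": 0, "hand": 40}, {"x": 0, "y": 0, "z": -20, "yaw": 0, "hand": 40}, {"x": 0, "y": 0, "z": -20, "yaw": 0, "hand": 40}, {"x": 0, "y": 0, "z": 0, "yaw": 0, "hand": 40}, {"x": 0, "y": 0, "z": 0, "yaw": 0, "hand": 40}, {"x": 0, "y": 0, "z": 0, "yaw": 0, "hand": 40}]'

```text
clock: 7.17
eef_pos: [0.6119, 0.0326, 0.1278]
tool_rot: [[-0.111, -0.994, 0.0], [-0.994, 0.111, -0.0], [0.0, -0.0, -1.0]]
ft_force: [-0.8, -0.2, 0.4]
gripper_width: 0.0401
```

```bash
python3 - <<'E'
from h import *
im,d,c=snap('wrist','w8');s=ctrl.state(); print(s['clock'],s['eef_pos'],s['ft_force'],s['gripper_width'],np.degrees(np.arctan2(s['tool_rot'][1][1],s['tool_rot'][0][1])))
E
python3 m.py w8 480
```

```text
7.2167 [0.61220874 0.03282522 0.12842809] [-0.27282934  0.85462024 -0.16316653] 0.03966104767877423 173.63868909931793
(0.07, 0.0795) [  163   110   373   272 63726] [0.5997 0.0119 0.0767] ctr [588.8  36.6] [170.7 211.2] 83.6
(0.07, 0.0795) [  34  169   82   80 3574] [ 0.7512 -0.0121  0.0706] ctr [751.6 -11.7] [48.6 48.3] 13.3
(0.0805, 0.088) [301 188  23   2  43] [ 0.6085 -0.01    0.0836] ctr [608.5 -10. ] [ 0.3 11.8] 83.6
(0.0805, 0.088) [469 256  14  15  84] [0.5212 0.0416 0.0845] ctr [520.5  42.4] [6.7 3.7] 53.1
(0.0805, 0.088) [500 257  15   6  59] [0.5014 0.043  0.0835] ctr [501.   43.2] [5.6 1.7] 24.3
(0.09, 0.098) [476 262  48  14 589] [0.5108 0.0436 0.0948] ctr [510.1  44.7] [ 7.2 26.3] 83.2
(0.1, 0.13) [ 297  191   30  171 4731] [0.6129 0.0275 0.1133] ctr [613.4  33. ] [89.1 14.1] 83.6
```

View pics/w8.png

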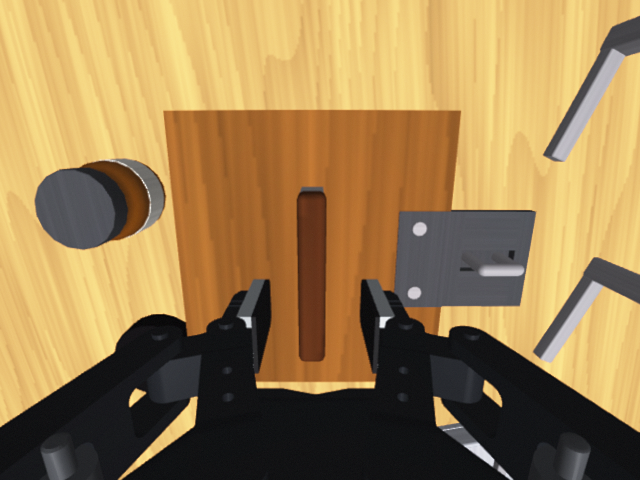

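Request:
carry_out --plan '[{"x": 1, "y": 0, "z": -15, "yaw": 0, "hand": 40}, {"x": 0, "y": 0, "z": -15, "yaw": 0, "hand": 40}, {"x": 0, "y": 0, "z": -10, "yaw": 0, "hand": 40}, {"x": 0, "y": 0, "z": 0, "yaw": 0, "hand": 40}, {"x": 0, "y": 0, "z": 0, "yaw": 0, "hand": 20}, {"x": 0, "y": 0, "z": 0, "yaw": 0, "hand": 6}, {"x": 0, "y": 0, "z": 0, "yaw": 0, "hand": 6}, {"x": 0, "y": 0, "z": 0, "yaw": 0, "hand": 6}]' --squeeze 90

```text
clock: 7.88
eef_pos: [0.6135, 0.0327, 0.0888]
tool_rot: [[-0.111, -0.994, 0.003], [-0.994, 0.111, 0.001], [-0.001, -0.003, -1.0]]
ft_force: [-0.7, 0.6, 3.7]
gripper_width: 0.0125
```

Request:
carry_out --plan '[{"x": 0, "y": 0, "z": 0, "yaw": 0, "hand": 6}, {"x": 0, "y": 0, "z": 1, "yaw": 0, "hand": 6}, {"x": 0, "y": 0, "z": 3, "yaw": 0, "hand": 6}, {"x": 0, "y": 0, "z": 6, "yaw": 0, "hand": 6}, {"x": 0, "y": 0, "z": 0, "yaw": 0, "hand": 6}, {"x": 0, "y": 0, "z": 0, "yaw": 0, "hand": 6}]'

```text
clock: 8.38
eef_pos: [0.6123, 0.0323, 0.0971]
tool_rot: [[-0.112, -0.994, -0.001], [-0.994, 0.112, 0.0], [0.0, 0.001, -1.0]]
ft_force: [-0.0, 0.3, -4.2]
gripper_width: 0.0122
```

```bash
python3 - <<'E'
from h import *
im,d,c=snap('side','s9');s=ctrl.state(); print(s['clock'],s['eef_pos'],s['ft_force'],s['moment'],s['gripper_width'])
cv2.imwrite('pics/s9c.png',cv2.resize(im[180:360,200:440],None,fx=3,fy=3))
E
```

```text
8.4333 [0.61210133 0.03224343 0.09689925] [ 0.76571285 -0.06965675 -3.89560887] [ 0.02252595 -0.00347496  0.0395516 ] 0.011960690096847226
```

View pics/s9c.png

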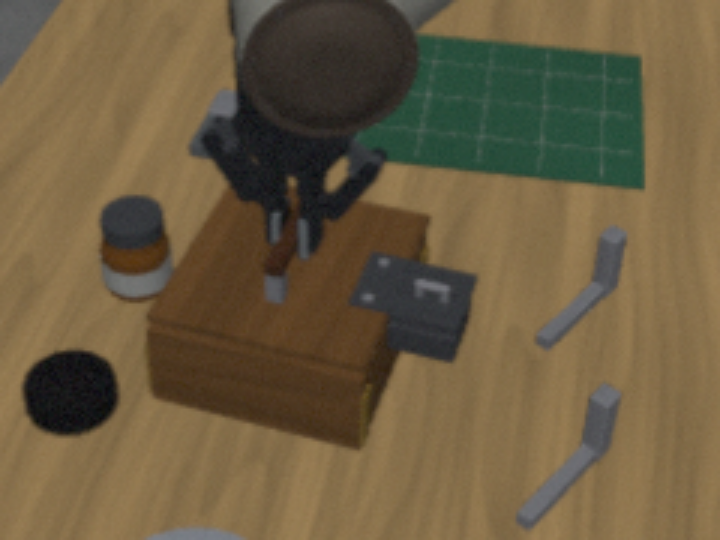

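The lid lifts cleanly, taking 3.9 N with no jamming. Next: straight up, then over to the mat.

Request:
carry_out --plan '[{"x": 0, "y": 0, "z": 8, "yaw": 0, "hand": 6}, {"x": 0, "y": 0, "z": 12, "yaw": 0, "hand": 6}, {"x": 0, "y": 0, "z": 14, "yaw": 0, "hand": 6}, {"x": 0, "y": 0, "z": 14, "yaw": 0, "hand": 6}, {"x": 0, "y": 0, "z": 8, "yaw": 0, "hand": 6}, {"x": -2, "y": -9, "z": 0, "yaw": 0, "hand": 6}, {"x": -7, "y": -20, "z": 0, "yaw": 0.03, "hand": 6}, {"x": -11, "y": -35, "z": 0, "yaw": 0.03, "hand": 6}]'

```text
clock: 9.1
eef_pos: [0.5927, -0.0305, 0.1526]
tool_rot: [[-0.047, -0.999, 0.0], [-0.999, 0.047, 0.001], [-0.001, -0.0, -1.0]]
ft_force: [0.8, -1.6, -3.7]
gripper_width: 0.0119
```

Request:
carry_out --plan '[{"x": -11, "y": -36, "z": 0, "yaw": 0.03, "hand": 6}, {"x": -11, "y": -36, "z": 0, "yaw": 0.03, "hand": 6}, {"x": -11, "y": -36, "z": 0, "yaw": 0.03, "hand": 6}, {"x": -11, "y": -36, "z": 0, "yaw": 0, "hand": 6}, {"x": -11, "y": -36, "z": 0, "yaw": 0, "hand": 6}, {"x": -11, "y": -36, "z": 0, "yaw": 0, "hand": 6}, {"x": -10, "y": -36, "z": 0, "yaw": 0, "hand": 6}, {"x": -7, "y": -27, "z": 0, "yaw": 0, "hand": 6}]'

```text
clock: 9.77
eef_pos: [0.5071, -0.3133, 0.1524]
tool_rot: [[0.036, -0.999, -0.002], [-0.999, -0.036, 0.001], [-0.001, 0.002, -1.0]]
ft_force: [0.5, 0.0, -4.8]
gripper_width: 0.0124
```

Request:
carry_out --plan '[{"x": -4, "y": -16, "z": -10, "yaw": 0, "hand": 6}, {"x": 0, "y": 0, "z": -25, "yaw": 0, "hand": 6}, {"x": 0, "y": 0, "z": -30, "yaw": 0, "hand": 6}, {"x": 0, "y": 0, "z": -25, "yaw": 0, "hand": 6}, {"x": 0, "y": 0, "z": -10, "yaw": 0, "hand": 6}, {"x": 0, "y": 0, "z": 0, "yaw": 0, "hand": 6}, {"x": 0, "y": 0, "z": 0, "yaw": 0, "hand": 6}, {"x": 0, "y": 0, "z": 0, "yaw": 0, "hand": 6}]'

```text
clock: 10.43
eef_pos: [0.5069, -0.3273, 0.055]
tool_rot: [[0.039, -0.999, 0.003], [-0.999, -0.039, -0.002], [0.002, -0.003, -1.0]]
ft_force: [0.8, -0.3, -3.5]
gripper_width: 0.0122
```

```bash
python3 - <<'E'
from h import *
im,d,c=snap('wrist','w10');s=ctrl.state(); print(s['clock'],s['eef_pos'],s['ft_force'],s['moment'],s['gripper_width'],s['tool_rot'][:,1])
snap('scene','sc10')
W=cloud(d,c);z=W[...,2]
m=(z>.015)&(z<.04)&(np.arange(480)[:,None]<380)
k,l,st,ce=cv2.connectedComponentsWithStats(m.astype(np.uint8))
for i in range(1,k):
    if st[i,4]>2000: p=W[l==i]; print(st[i],np.median(p,0)); 
im,d,c=load('sc10')
W=cloud(d,c)
P=W[(abs(W[...,0]-.505)<.2)&(abs(W[...,1]+.326)<.15)&(W[...,2]<.05)]
print(np.histogram(P[:,2],np.arange(0,.05,.002)))
E
```

```text
10.4833 [ 0.50701243 -0.3271677   0.05528364] [ 0.6316736  -0.51543456 -3.52915339] [-0.04438649 -0.00483554  0.02882385] 0.01247970008544909 [-0.99924381 -0.03872588 -0.00348133]
(array([7547, 5962, 2391,  122,    0,    0,    0,    0,    0,    0,    0,
          0,    0,    0,    0,    0,    0,    0,   39,  105, 1066, 3276,
       1009,   36]), array([0.   , 0.002, 0.004, 0.006, 0.008, 0.01 , 0.012, 0.014, 0.016,
       0.018, 0.02 , 0.022, 0.024, 0.026, 0.028, 0.03 , 0.032, 0.034,
       0.036, 0.038, 0.04 , 0.042, 0.044, 0.046, 0.048]))
```

View pics/w10.png

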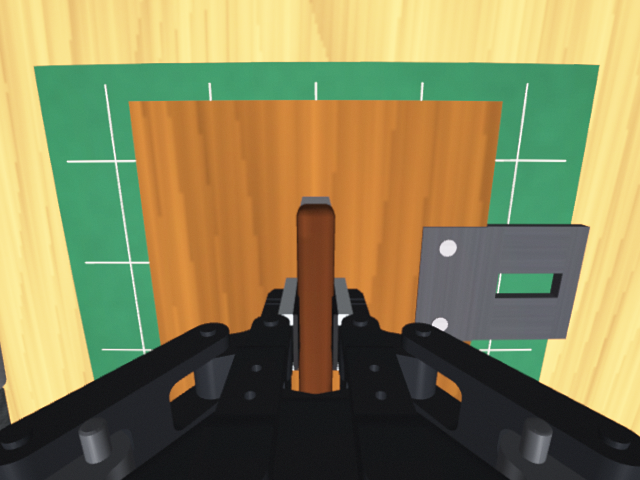

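View pics/sc10.png

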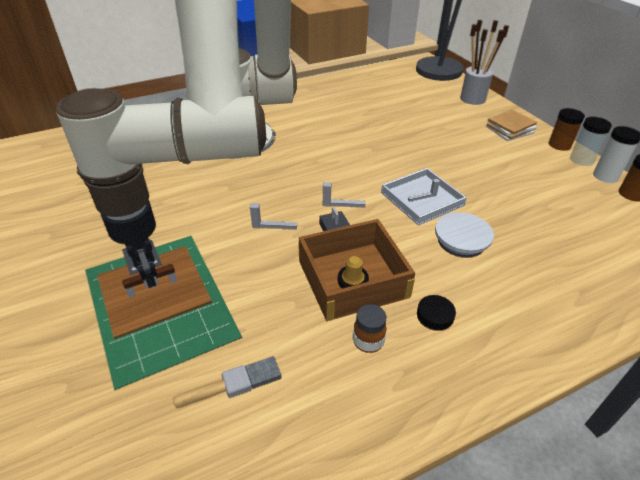

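The lid is level over the mat, about 24 mm up. The finial stands in the open box at scene (353,270). Lowering the lid.

Request:
carry_out --plan '[{"x": -2, "y": 1, "z": -8, "yaw": 0, "hand": 6}, {"x": 0, "y": 0, "z": -8, "yaw": 0, "hand": 6}, {"x": 0, "y": 0, "z": -4, "yaw": 0, "hand": 6}, {"x": 0, "y": 0, "z": -2, "yaw": 0, "hand": 6}, {"x": 0, "y": 0, "z": -1, "yaw": 0, "hand": 6}, {"x": 0, "y": 0, "z": 0, "yaw": 0, "hand": 6}, {"x": 0, "y": 0, "z": 0, "yaw": 0, "hand": 6}]'

```text
clock: 11.12
eef_pos: [0.5028, -0.3253, 0.0318]
tool_rot: [[0.039, -0.999, -0.002], [-0.999, -0.039, 0.0], [-0.0, 0.002, -1.0]]
ft_force: [-4.1, 4.4, 7.4]
gripper_width: 0.0124
```

Request:
carry_out --plan '[{"x": 0, "y": 0, "z": -1, "yaw": 0, "hand": 6}, {"x": 0, "y": 0, "z": 0, "yaw": 0, "hand": 6}, {"x": 0, "y": 0, "z": 0, "yaw": 0, "hand": 6}]'

```text
clock: 11.37
eef_pos: [0.5029, -0.3253, 0.0318]
tool_rot: [[0.039, -0.999, -0.002], [-0.999, -0.039, 0.0], [-0.0, 0.002, -1.0]]
ft_force: [-6.1, 4.6, 13.2]
gripper_width: 0.0123
```

Request:
carry_out --plan '[{"x": 0, "y": 0, "z": 1, "yaw": 0, "hand": 6}, {"x": 0, "y": 0, "z": 1, "yaw": 0, "hand": 16}, {"x": 0, "y": 0, "z": 0, "yaw": 0, "hand": 30}, {"x": 0, "y": 0, "z": 0, "yaw": 0, "hand": 40}, {"x": 0, "y": 0, "z": 5, "yaw": 0, "hand": 40}, {"x": 0, "y": 0, "z": 20, "yaw": 0, "hand": 40}, {"x": 0, "y": 0, "z": 40, "yaw": 0, "hand": 40}, {"x": 0, "y": 0, "z": 40, "yaw": 0, "hand": 40}]'

```text
clock: 12.03
eef_pos: [0.5026, -0.3255, 0.1362]
tool_rot: [[0.038, -0.999, -0.004], [-0.999, -0.038, 0.001], [-0.001, 0.004, -1.0]]
ft_force: [1.0, -0.0, 0.7]
gripper_width: 0.0398
```

```bash
python3 - <<'E'
from h import *
im,d,c=snap('scene','sc11');s=ctrl.state(); print(s['clock'],s['eef_pos'],s['ft_force'],s['gripper_width'])
W=cloud(d,c);z=W[...,2]
m=(abs(W[...,0]-.505)<.2)&(abs(W[...,1]+.326)<.15)&(z>.015)&(z<.026)
p=W[m];print(np.median(p,0),cv2.minAreaRect((p[:,:2]*1000).astype(np.float32)))
# plane fit
A=np.c_[p[:,:2],np.ones(len(p))];print('plane',np.linalg.lstsq(A,p[:,2],rcond=None)[0])
m=(abs(W[...,0]-.505)<.2)&(abs(W[...,1]+.326)<.15)&(z>.046)&(z<.062)
k,l,st,ce=cv2.connectedComponentsWithStats(m.astype(np.uint8))
for i in range(1,k):
    if st[i,4]>60:p=W[l==i];print('handle',st[i],np.median(p,0),cv2.minAreaRect((p[:,:2]*1000).astype(np.float32)))
# finial
m=(abs(W[...,0]-.613)<.06)&(abs(W[...,1]-.033)<.06)
for lo,hi in ((.017,.026),(.05,.06),(.06,.075)):
    p=W[m&(z>lo)&(z<hi)]; print(lo,len(p),p.mean(0) if len(p) else 0,cv2.minAreaRect((p[:,:2]*1000).astype(np.float32)) if len(p)>3 else 0)
E
```

```text
12.0833 [ 0.50799025 -0.32832385  0.14692982] [ 1.65244256 -2.04315927  7.81257674] 0.03977035806633095
[ 0.51407732 -0.3312736   0.01951462] ((478.08978271484375, -327.705810546875), (214.54010009765625, 170.8716583251953), 2.0088441371917725)
plane [-0.00421529  0.00181906  0.02223807]
handle [126 271  52  25 459] [ 0.50711711 -0.32697048  0.05500159] ((503.401611328125, -326.8297424316406), (16.801597595214844, 90.25281524658203), 1.0183137655258179)
0.017 262 [0.62717731 0.02059964 0.02215571] ((624.1951293945312, 25.58489227294922), (58.13399887084961, 50.42570877075195), 60.62277603149414)
0.05 61 [0.63305526 0.01975603 0.0549512 ] ((631.553955078125, 22.865493774414062), (30.90509796142578, 14.880460739135742), 72.91355895996094)
0.06 163 [0.62627471 0.02388082 0.06460182] ((625.5989990234375, 24.48656463623047), (30.097484588623047, 27.476655960083008), 61.2473030090332)
```

View pics/sc11.png

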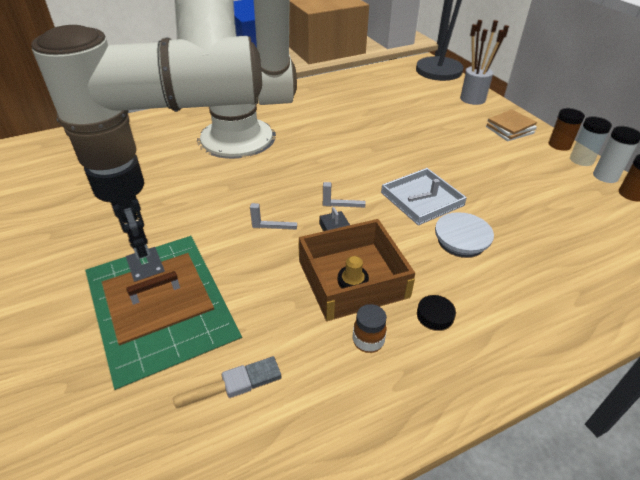

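The lid lies flat in the middle of the mat: handle at (503,-327) mm, tilt under 0.3°. Before reaching into the box, I'll check how wide the gripper's links are against the box walls.

```bash
python3 - <<'E'
from h import *
im,d,c=load('w7');E=c['extrinsics']
v,u=np.mgrid[0:480,0:640]; r=rays(c,np.stack([u,v],-1).reshape(-1,2)).reshape(480,640,2)
P=np.dstack([r*d[...,None],d])
A=np.array([[0,-.964,-.264],[1,0,0],[0,-.264,.964]]); o=np.array([.0662,-.0006,-.1432])
T=P@A.T+o
T=T[(d>0)&(d<.2)]
for lo in range(-90,10,10):
    q=T[(T[:,2]*1000>=lo)&(T[:,2]*1000<lo+10)]
    if len(q)>20: print(lo,len(q),'y',np.percentile(q[:,1],[1,99]).round(3),'x',np.percentile(q[:,0],[1,99]).round(3))
E
```

```text
-90 17079 y [-0.062  0.061] x [-0.008  0.018]
-80 12899 y [-0.059  0.058] x [-0.012  0.017]
-70 6125 y [-0.056  0.055] x [-0.012  0.017]
-60 8855 y [-0.053  0.052] x [-0.011  0.013]
-50 1884 y [-0.047  0.045] x [-0.009  0.014]
-40 1597 y [-0.032  0.031] x [-0.011  0.011]
-30 1154 y [-0.034  0.032] x [-0.011  0.011]
-20 948 y [-0.034  0.032] x [-0.011  0.011]
-10 342 y [-0.031  0.031] x [-0.01   0.011]
```

Request:
carry_out --plan '[{"x": 6, "y": 18, "z": 10, "yaw": 0, "hand": 50}, {"x": 12, "y": 36, "z": 5, "yaw": -0.03, "hand": 50}, {"x": 12, "y": 36, "z": 0, "yaw": -0.03, "hand": 50}, {"x": 12, "y": 36, "z": 0, "yaw": -0.03, "hand": 50}, {"x": 12, "y": 36, "z": 0, "yaw": -0.03, "hand": 50}, {"x": 12, "y": 36, "z": 0, "yaw": -0.03, "hand": 50}, {"x": 12, "y": 36, "z": 0, "yaw": 0, "hand": 50}, {"x": 12, "y": 36, "z": 0, "yaw": 0, "hand": 50}]'

```text
clock: 12.75
eef_pos: [0.5941, -0.0538, 0.1516]
tool_rot: [[-0.112, -0.994, 0.001], [-0.994, 0.112, -0.0], [-0.0, -0.001, -1.0]]
ft_force: [0.6, -0.1, -0.4]
gripper_width: 0.05
```

Request:
carry_out --plan '[{"x": 12, "y": 36, "z": 0, "yaw": 0, "hand": 50}, {"x": 12, "y": 32, "z": 0, "yaw": 0, "hand": 50}, {"x": 6, "y": 13, "z": 0, "yaw": 0, "hand": 50}, {"x": 0, "y": 0, "z": 0, "yaw": 0, "hand": 50}, {"x": 0, "y": 0, "z": 0, "yaw": 0, "hand": 50}, {"x": 0, "y": 0, "z": 0, "yaw": 0, "hand": 50}]'

```text
clock: 13.25
eef_pos: [0.6231, 0.0244, 0.1511]
tool_rot: [[-0.113, -0.994, -0.001], [-0.994, 0.113, -0.0], [0.0, 0.001, -1.0]]
ft_force: [-0.0, -0.0, -0.1]
gripper_width: 0.0499
```

```bash
python3 - <<'E'
from h import *
im,d,c=snap('wrist','w12');s=ctrl.state(); print(s['clock'],s['eef_pos'],s['ft_force'],s['gripper_width'])
W=cloud(d,c);z=W[...,2]
m=(abs(W[...,0]-.613)<.06)&(abs(W[...,1]-.033)<.06)
for lo,hi in ((.017,.0245),(.05,.06),(.06,.075)):
    p=W[m&(z>lo)&(z<hi)]; q=(p[:,:2]*1000).astype(np.float32)
    if len(p)>5: print(lo,len(p),p.mean(0),cv2.minEnclosingCircle(q),cv2.minAreaRect(q))
E
```

```text
13.3 [0.62307454 0.02405861 0.1512449 ] [0.17789519 0.27928977 0.95309616] 0.04986215015985888
0.017 1867 [0.62174218 0.02063546 0.02188948] ((622.5735473632812, 28.396820068359375), 29.974689483642578) ((622.7384033203125, 27.971473693847656), (58.426395416259766, 58.50768280029297), 84.69412994384766)
0.05 121 [0.62090226 0.01537663 0.0552003 ] ((622.0040283203125, 25.68780517578125), 15.627786636352539) ((620.3735961914062, 19.301313400268555), (13.182597160339355, 31.255373001098633), 75.6785659790039)
0.06 1498 [0.62262702 0.02685391 0.06479608] ((622.7543334960938, 28.24241828918457), 15.999422073364258) ((622.6836547851562, 28.242712020874023), (31.089387893676758, 31.352827072143555), 57.11932373046875)
```

View pics/w12.png

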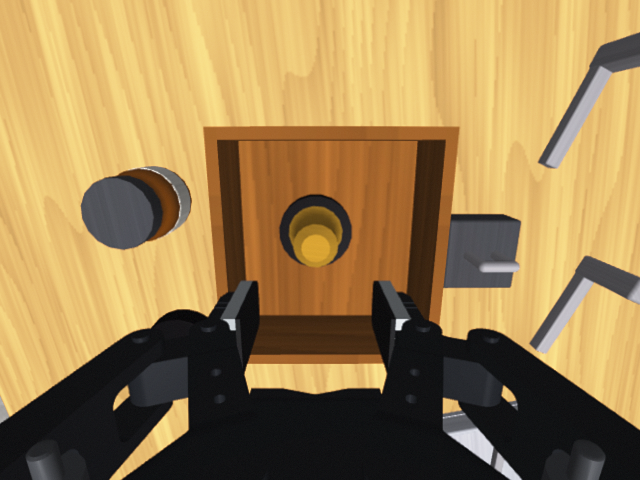

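The finial is at (622.6, 28.3) mm, pixel (316,235). Going down around its neck.

Request:
carry_out --plan '[{"x": 0, "y": 4, "z": -15, "yaw": 0, "hand": 50}, {"x": 0, "y": 0, "z": -25, "yaw": 0, "hand": 50}, {"x": 0, "y": 0, "z": -30, "yaw": 0, "hand": 50}, {"x": 0, "y": 0, "z": -25, "yaw": 0, "hand": 50}, {"x": 0, "y": 0, "z": -15, "yaw": 0, "hand": 50}, {"x": 0, "y": 0, "z": -10, "yaw": 0, "hand": 50}, {"x": 0, "y": 0, "z": 0, "yaw": 0, "hand": 50}, {"x": 0, "y": 0, "z": 0, "yaw": 0, "hand": 50}]'

```text
clock: 13.97
eef_pos: [0.6238, 0.0285, 0.0317]
tool_rot: [[-0.113, -0.994, 0.0], [-0.994, 0.113, -0.0], [0.0, -0.0, -1.0]]
ft_force: [0.5, -0.3, 0.7]
gripper_width: 0.0499
```

Request:
carry_out --plan '[{"x": 0, "y": 0, "z": -1, "yaw": 0, "hand": 40}, {"x": 0, "y": 0, "z": 0, "yaw": 0, "hand": 34}, {"x": 0, "y": 0, "z": 0, "yaw": 0, "hand": 26}, {"x": 0, "y": 0, "z": 0, "yaw": 0, "hand": 26}, {"x": 0, "y": 0, "z": 0, "yaw": 0, "hand": 26}, {"x": 0, "y": 0, "z": 0, "yaw": 0, "hand": 26}]' --squeeze 40

```text
clock: 14.47
eef_pos: [0.6245, 0.0294, 0.0319]
tool_rot: [[-0.111, -0.994, 0.002], [-0.994, 0.111, 0.0], [-0.0, -0.002, -1.0]]
ft_force: [-0.5, -1.9, 5.4]
gripper_width: 0.0305
```

Request:
carry_out --plan '[{"x": 0, "y": 0, "z": 4, "yaw": 0, "hand": 26}, {"x": 0, "y": 0, "z": 12, "yaw": 0, "hand": 26}, {"x": 0, "y": 0, "z": 20, "yaw": 0, "hand": 26}, {"x": 0, "y": 0, "z": 25, "yaw": 0, "hand": 26}, {"x": 0, "y": 0, "z": 25, "yaw": 0, "hand": 26}, {"x": 0, "y": 0, "z": 9, "yaw": 0, "hand": 26}, {"x": 0, "y": 0, "z": 0, "yaw": 0, "hand": 26}, {"x": 0, "y": 0, "z": 0, "yaw": 0, "hand": 26}]'

```text
clock: 15.13
eef_pos: [0.6229, 0.0295, 0.1249]
tool_rot: [[-0.112, -0.994, -0.001], [-0.994, 0.112, 0.001], [-0.001, 0.001, -1.0]]
ft_force: [-0.8, -0.1, -2.5]
gripper_width: 0.0313
```

```bash
python3 - <<'E'
from h import *
im,d,c=snap('side','s13');s=ctrl.state(); print(s['clock'],s['eef_pos'],s['ft_force'],s['gripper_width'])
cv2.imwrite('pics/s13c.png',cv2.resize(im[160:340,200:440],None,fx=3,fy=3))
E
```

```text
15.1833 [0.62229451 0.0292907  0.12376034] [-0.59824635  0.61843496 -3.18733196] 0.03114551953397
```

View pics/s13c.png

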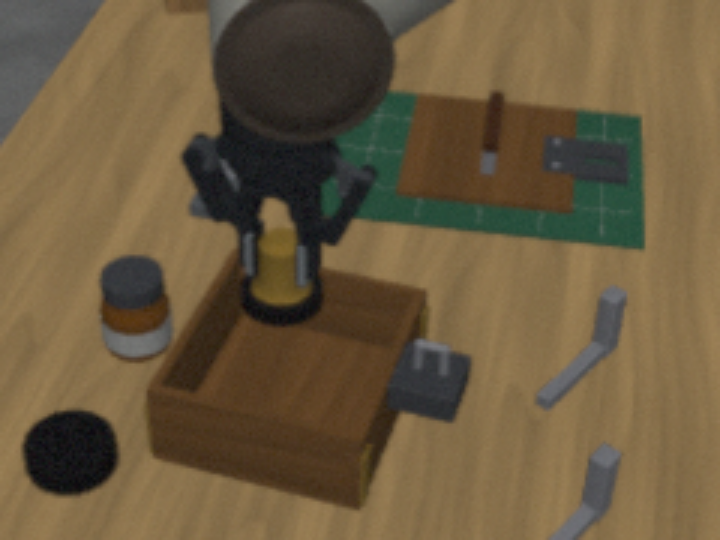

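The finial is held upright above the box. Moving it to the stand.

Request:
carry_out --plan '[{"x": 0, "y": 12, "z": 0, "yaw": 0, "hand": 26}, {"x": -1, "y": 26, "z": 0, "yaw": 0, "hand": 26}, {"x": -1, "y": 36, "z": 0, "yaw": 0, "hand": 26}, {"x": -1, "y": 38, "z": 0, "yaw": 0, "hand": 26}, {"x": -1, "y": 38, "z": 0, "yaw": 0, "hand": 26}, {"x": -1, "y": 38, "z": 0, "yaw": 0, "hand": 26}, {"x": -1, "y": 34, "z": 0, "yaw": 0, "hand": 26}, {"x": 0, "y": 26, "z": 0, "yaw": 0, "hand": 26}]'

```text
clock: 15.85
eef_pos: [0.6161, 0.2804, 0.1229]
tool_rot: [[-0.11, -0.994, -0.003], [-0.994, 0.11, -0.002], [0.002, 0.003, -1.0]]
ft_force: [-1.3, -0.9, -2.3]
gripper_width: 0.031
```

Request:
carry_out --plan '[{"x": 0, "y": 14, "z": 0, "yaw": 0, "hand": 26}, {"x": 0, "y": 6, "z": -10, "yaw": 0, "hand": 26}, {"x": 0, "y": 0, "z": -20, "yaw": 0, "hand": 26}, {"x": 0, "y": 0, "z": -18, "yaw": 0, "hand": 26}, {"x": 0, "y": 0, "z": -8, "yaw": 0, "hand": 26}, {"x": 0, "y": 0, "z": 0, "yaw": 0, "hand": 26}, {"x": 0, "y": 0, "z": 0, "yaw": 0, "hand": 26}, {"x": 0, "y": 0, "z": 0, "yaw": 0, "hand": 26}]'

```text
clock: 16.52
eef_pos: [0.6184, 0.2971, 0.0702]
tool_rot: [[-0.112, -0.994, 0.002], [-0.994, 0.112, 0.001], [-0.001, -0.001, -1.0]]
ft_force: [0.4, 0.1, -1.7]
gripper_width: 0.0309
```

```bash
python3 - <<'E'
from h import *
im,d,c=snap('wrist','w14');s=ctrl.state(); print(s['clock'],s['eef_pos'],s['ft_force'],s['gripper_width'])
im2,d2,c2=snap('side','s14');cv2.imwrite('pics/s14c.png',cv2.resize(im2[280:450,180:400],None,fx=3,fy=3))
for d,c,n in((d,c,'w'),(d2,c2,'s')):
    W=cloud(d,c);z=W[...,2]
    m=(abs(W[...,0]-.617)<.08)&(abs(W[...,1]-.2975)<.08)&(z>.028)&(z<.036)
    p=W[m]; print(n,np.median(p,0),cv2.minEnclosingCircle((p[:,:2]*1000).astype(np.float32)))
    m=(abs(W[...,0]-.617)<.04)&(abs(W[...,1]-.2975)<.04)&(z>.04)&(z<.064)
    p=W[m]; print(len(p)); print(np.histogram(p[:,2],np.arange(.04,.066,.002)))
E
```

```text
16.5667 [0.61849333 0.29735661 0.07062143] [-0.01174091  0.20516557 -1.3131683 ] 0.03081004453093546
w [0.61129221 0.27047773 0.0326354 ] ((617.2846069335938, 297.588134765625), 59.951820373535156)
4346
(array([   0,    0,    0,   39,   68,   79,   81,   78,   88, 1901, 1540,
        472]), array([0.04 , 0.042, 0.044, 0.046, 0.048, 0.05 , 0.052, 0.054, 0.056,
       0.058, 0.06 , 0.062, 0.064]))
s [0.60471899 0.31767936 0.03278293] ((616.5548095703125, 296.7637023925781), 60.776588439941406)
418
(array([  0,   0,   0,  12,  19,  19,  25,  18,  30,  96, 141,  58]), array([0.04 , 0.042, 0.044, 0.046, 0.048, 0.05 , 0.052, 0.054, 0.056,
       0.058, 0.06 , 0.062, 0.064]))
```

View pics/w14.png

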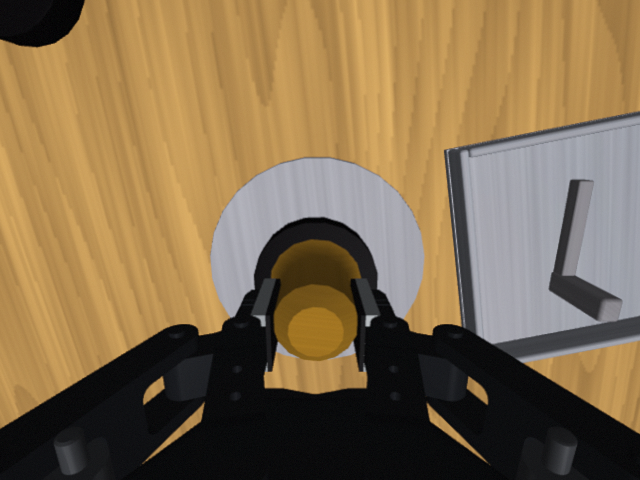

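View pics/s14c.png

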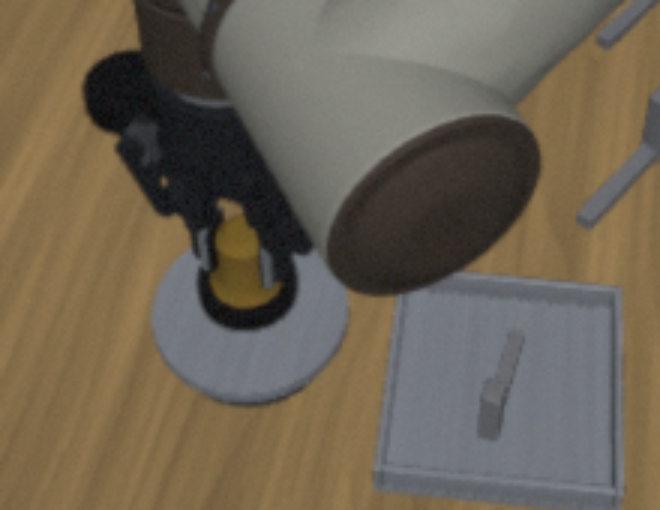

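Request:
carry_out --plan '[{"x": -1, "y": 0, "z": -5, "yaw": 0, "hand": 26}, {"x": 0, "y": 0, "z": -4, "yaw": 0, "hand": 26}, {"x": 0, "y": 0, "z": -2, "yaw": 0, "hand": 26}, {"x": 0, "y": 0, "z": -2, "yaw": 0, "hand": 26}, {"x": 0, "y": 0, "z": 0, "yaw": 0, "hand": 26}, {"x": 0, "y": 0, "z": 0, "yaw": 0, "hand": 26}, {"x": 0, "y": 0, "z": 0, "yaw": 0, "hand": 26}]'

```text
clock: 17.2
eef_pos: [0.6166, 0.2974, 0.0562]
tool_rot: [[-0.112, -0.994, 0.0], [-0.994, 0.112, 0.0], [-0.0, -0.0, -1.0]]
ft_force: [-0.8, 0.2, -2.4]
gripper_width: 0.0308
```

Request:
carry_out --plan '[{"x": 0, "y": 0, "z": -1, "yaw": 0, "hand": 26}, {"x": 0, "y": 0, "z": 0, "yaw": 0, "hand": 26}, {"x": 0, "y": 0, "z": 0, "yaw": 0, "hand": 26}, {"x": 0, "y": 0, "z": 0, "yaw": 0, "hand": 26}]'

```text
clock: 17.53
eef_pos: [0.6167, 0.2974, 0.056]
tool_rot: [[-0.112, -0.994, 0.001], [-0.994, 0.112, 0.0], [-0.0, -0.001, -1.0]]
ft_force: [-3.0, -0.7, 3.3]
gripper_width: 0.0307
```

Contact is at 3.3 N, so I'll release and lift away.

Request:
carry_out --plan '[{"x": 0, "y": 0, "z": 0, "yaw": 0, "hand": 30}, {"x": 0, "y": 0, "z": 0, "yaw": 0, "hand": 34}, {"x": 0, "y": 0, "z": 0, "yaw": 0, "hand": 40}, {"x": 0, "y": 0, "z": 0, "yaw": 0, "hand": 48}, {"x": 0, "y": 0, "z": 0, "yaw": 0, "hand": 52}, {"x": 0, "y": 0, "z": 8, "yaw": 0, "hand": 52}, {"x": 0, "y": 0, "z": 20, "yaw": 0, "hand": 52}, {"x": 0, "y": 0, "z": 30, "yaw": 0, "hand": 52}]'

```text
clock: 18.2
eef_pos: [0.615, 0.2963, 0.111]
tool_rot: [[-0.112, -0.994, -0.006], [-0.994, 0.112, -0.004], [0.004, 0.005, -1.0]]
ft_force: [0.4, 0.2, 0.2]
gripper_width: 0.052
```

Request:
carry_out --plan '[{"x": 0, "y": 0, "z": 30, "yaw": 0, "hand": 52}, {"x": 0, "y": 0, "z": 30, "yaw": 0, "hand": 52}, {"x": 0, "y": 0, "z": 10, "yaw": 0, "hand": 52}, {"x": 0, "y": 0, "z": 0, "yaw": 0, "hand": 52}, {"x": 0, "y": 0, "z": 0, "yaw": 0, "hand": 52}, {"x": 0, "y": 0, "z": 0, "yaw": 0, "hand": 52}]'

```text
clock: 18.7
eef_pos: [0.6156, 0.2969, 0.1815]
tool_rot: [[-0.112, -0.994, -0.003], [-0.994, 0.112, -0.001], [0.002, 0.003, -1.0]]
ft_force: [0.5, -0.7, -0.8]
gripper_width: 0.0519
```

```bash
python3 - <<'E'
from h import *
im,d,c=snap('wrist','w15');s=ctrl.state(); print(s['clock'],s['eef_pos'],s['ft_force'],s['gripper_width'])
snap('scene','sc15')
W=cloud(d,c);z=W[...,2]
R=np.hypot(W[...,0]-.617,W[...,1]-.2975)<.065
for lo,hi in((.029,.036),(.042,.0485),(.083,.095)):
    q=(W[R&(z>lo)&(z<hi)][:,:2]*1000).astype(np.float32); print(lo,len(q),cv2.minEnclosingCircle(q))
E
```

```text
18.75 [0.61560349 0.29680582 0.18113367] [-0.70512569 -0.19404728 -0.71438452] 0.05170353120804918
0.029 10307 ((616.78125, 298.0455017089844), 60.06508255004883)
0.042 1854 ((615.78466796875, 296.38775634765625), 30.064132690429688)
0.083 1457 ((615.7548217773438, 296.4339294433594), 16.037572860717773)
```

View pics/w15.png

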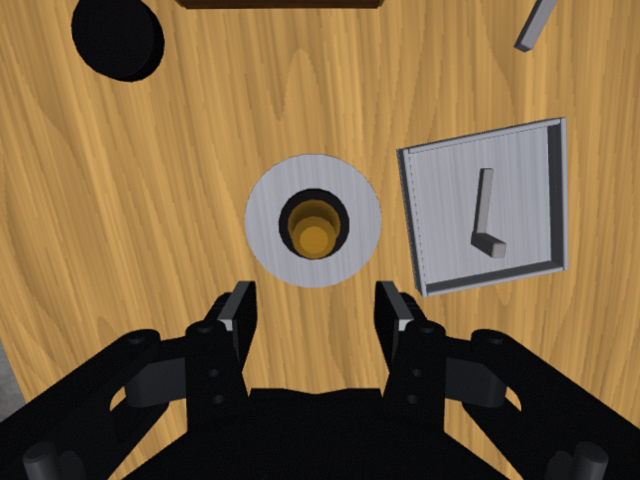

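View pics/sc15.png

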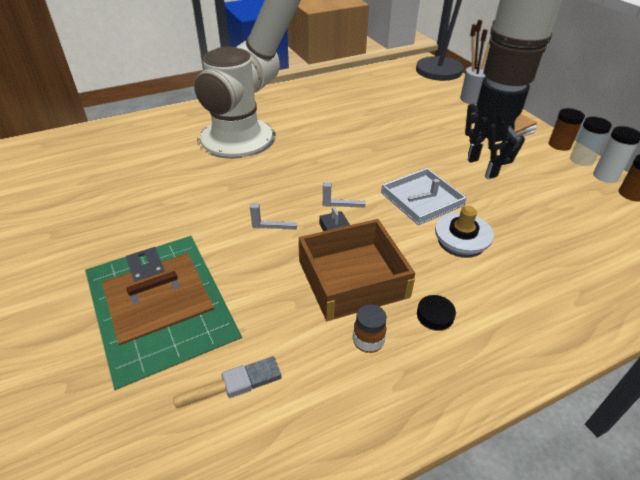

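The wrist view shows the finial upright at (315,225), within about 2 mm of the stand's centre. In the scene view the pin is in the tray at (427,193), the lid is on the mat at (155,295), and the other things look unmoved.

```bash
python3 -c "
from station import job_done
print(job_done())"
```

```text
the job is handed in; nothing more can be done
None
```

I did all three steps in the order asked and handed the job in at about 19 s of the 72 s allowed; the station gives no verdict.

- **Pin:** I drew it about 63 mm level out of the staple and laid it in the middle of the tray, with the lid still on.
- **Lid:** I lifted it straight off with no jamming. It lies flat on the mat, handle up. The handle centre measured (503, -327) mm against the mat centre (505, -326) mm, with tilt under 0.3°. It pressed the mat with about 13 N just before I let go.
- **Finial:** It stands upright on the stand, about 2 mm off the centre.
- **Other things:** the jar, cap, brush and the two loose pins look unmoved in the last scene picture; I compared them by eye only. The gripper was open and clear of everything.

My first two move calls were refused because rows left out some keys; nothing moved. No check failed. The wrist and side cameras disagreed by about 1 mm on the stand's centre.

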